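# Wedge up the rocking soldering station

### The job

The soldering station on the lens-repair bench rocks because one of its rubber feet is gone. With the fingertips, push the wooden wedge, thin end first, in under the side of the housing at that corner until it is nipped firm but the station still stands level. Then press firmly down on top of the housing over that corner to feel that it no longer rocks, and leave the wedge in place; do not pinch or lift the wedge or the station, do not shift the station, and leave the other things on the bench where they are.

Things in the scene. Friction and masses are not known exactly. Their poses are not given: they have to be found in the camera images.
- station: Low grey soldering station, a loose box of 1.3 to 1.8 kg: 160 mm along own x, 190 mm along own y, flat underside 8 mm and top 58 mm above the bench. Origin at bench level under its middle, z up. The black front panel with a dial (16 mm proud) is its +x face. Rubber feet (8 mm high, 14 mm wide) at own (x, y) = (62, -77), (-62, 77), (-62, -77) mm; the one at (62, 77) is missing.
- bare_edge (a point): Lower edge of the station's +y side, 25 mm from its front face and 8 mm above the bench (an 8 mm gap, as the foot is missing here): the wedge goes in here along the station's own -y; within 20 mm either way along the edge serves as well. Axes as the station's.
- press_spot (a point): Point on the station's flat top near the corner over the missing foot, own (66, 82, 58) mm: where to press; a firm press of 6 to 10 N is the test. Unwedged, the box stands level on three feet, its weight near the middle, and 1 to 3 N here tips it 4 degrees until the housing meets the bench, this point sinking 6 mm; let go, it falls back. Well wedged, it gives under 1 mm. Axes as the station's.
- wedge: Loose wooden wedge, 25 to 40 g, flat on the bench beside the station's +y side, thin end towards it: 90 mm long (own x), 32 mm wide, 2 mm thick at the thin end (own +x), rising straight to 17 mm at the thick end (own -x). Origin at the middle of its underside, z up. 36 mm from the thin end it is 8 mm thick, so it jams with about 36 mm under the housing and 54 mm standing out.
- toe (a point): Middle of the wedge's thin end, at bench level. Axes as the wedge's. It slides on the bench at well under 1 N.
- heel (a point): Middle of the wedge's thick end face (32 mm wide, 17 mm high), 8.5 mm above the bench: where to push, along the wedge's own +x. The push climbs past 4 N within a few mm once the wedge bears on the housing, and it then stays jammed when let go; some 10 mm further it lifts the station out of level. Axes as the wedge's.
- lens: Bystander: black camera lens standing upright, 62 mm across, 75 mm high, in front of the station's front face. Origin at the middle of its underside.
- mount_ring: Bystander: flat aluminium ring, 60 mm across, 9 mm high, lying beyond the station's front-left corner. Origin at the middle of its underside.
- spray: Bystander: small clear spray bottle with a white pump, 34 mm across, 122 mm high, standing beside the station's rear left. Origin at the middle of its underside.
- driver: Bystander: screwdriver with a red handle, 150 mm long, lying along the station's right (-y) side.
Mind the look-alikes: they are no part of the job. Of the things shaped like the wedge, the wooden one is meant.

How it is judged (in metres and radians):
On the way, in this order (a step that is already met when the one before it is completed fails the run):
1. the wedge's thin end is at least 20 mm in under the station's +y side, within 25 mm of the marked spot along the edge (y of toe in the frame of station below 0.075 m and x of toe in the frame of bare_edge between -0.025 and 0.025 m and height (world z) of wedge below 0.006 m), for 0.1 s.
2. the fingers press the station's top over the bare corner with more than 4 N; the wedge takes the load and the station stays level within 0.9 degrees (contact force between the fingers and station above 4 N and horizontal distance between the grasp point and press_spot below 0.035 m and height (world z) of the grasp point above 0.06 m and contact force between wedge and station above 2 N and angle between station's own z axis and vertical below 0.0157 rad), for 0.2 s.
At the end, for the whole second after the job is handed in: the wedge lies under the station's +y side within 25 mm of the marked spot, nipped (it bears on the housing with more than 0.2 N), the station is level within 0.9 degrees, at rest, and within 20 mm of where it stood (y of toe in the frame of station below 0.075 m and x of toe in the frame of bare_edge between -0.025 and 0.025 m and contact force between wedge and station above 0.2 N and angle between station's own z axis and vertical below 0.0157 rad and height (world z) of wedge below 0.004 m and linear speed of each of station, wedge below 0.01 m/s and distance of station from where it was at the start of the episode below 0.02 m); the robot touches nothing.
It fails at once if the wedge is lifted off the bench by more than 12 mm (height (world z) of wedge above 0.012 m).
It fails at once if the station is lifted or tipped (10 mm or 8 degrees) (height (world z) of station above 0.01 m or angle between station's own z axis and vertical above 0.14 rad).
It fails at once if the wedge is gripped between the fingers (more than 36 N on it) (contact force between the fingers and wedge above 36 N).
It fails at once if the station is shoved more than 30 mm (distance of station from where it was at the start of the episode above 0.03 m).
It fails at once if the lens, ring, spray bottle or screwdriver is moved more than 20 mm (distance of any of lens, mount_ring, spray, driver from where it was at the start of the episode above 0.02 m).
It also fails if it takes over 48 s, if anything falls off the work surface, if the arm or the gripper's body presses on something with over 40 N, if the wrist force passes 120 N, or if a joint passes its speed limit or range.

### The arm

A 6-joint arm with a two-finger parallel gripper is mounted at the origin on the work surface. World frame = base frame: x ahead of the robot, y to its left, z up, the work surface at z = 0. Lengths are in mm, angles in rad, forces in N, time in s.
With the tool pointing down it reaches from about 325 to 925 mm from the base axis. Payload 3.1 kg.
Tool frame: the origin (TCP) lies at the very end of the fingers, on their centre line; the grasp point (between the pads) lies 19 mm behind it; z points along the fingers, y is the line along which they close (so a half turn about z gives the same grasp; the last joint's range is limited). The gripper opens to 85 mm and grips with 20 to 120 N. Pads are 22 mm wide; open, the fingers measure 114 mm over their backs; the gripper's body (76 mm by 85 mm) begins 54 mm behind the grasp point. The pads swing forward as they close: fully open they stand 13 mm farther back than shut.
Start: joints at [-1.357, 0.217, 1.613, -0, 1.311, -0.112], TCP at [200.063, -592.127, 231.3] pointing down, gripper open.
Joint ranges: [-2.75, 2.75], [-0.78, 2.1], [0.31, 2.55], [-1.13, 4.27], [0.13, 2.63], [-2.58, 2.58]. Speed limits (rad/s): [2.79, 2.79, 3.14, 3.14, 3.14, 3.14].

### API

Orientations are given as a unit quaternion [x, y, z, w].
In Python, from plant import bot gives the robot as it stands. Calls block until the motion is done:
- bot.move_to(position, orientation): joint-space move of the TCP to a pose.
- bot.line_to(position, rotation=None, v=150, guard=None): straight line of the TCP; rotation=None keeps the orientation; v is the mean speed in mm/s. With guard (N) it stops when the force on the tool has changed by that much, and returns True; else False.
- bot.movej(angles): joint-space move.
- bot.gripper_to(opening): finger opening in mm; the grip force is fixed at half the most; returns when the fingers have stopped.
- bot.pause(seconds).
- bot.inverse_kinematics(position, orientation): joint angles nearest the present ones, or None.
- bot.get_image(name): name is "side" or "top" or "wrist"; returns (picture, depth): 384x512x3 uint8, red, green, blue; 384x512 float32, mm along the optical axis (not along the pixel's ray), 0 where there is no reading.
- bot.camera_model(name): a dict with "fx", "fy", "cx", "cy" (pixels), "origin" and "attitude" of the camera in the world; the wrist camera has in their place "tool_from_camera" (4x4, takes a point from camera to tool coordinates, whose origin is the TCP and whose axes are the flange's). Camera axes: x right, y down, z forward; pixel columns grow to the right and rows downward; lengths in mm; the calibration is good to about 2 mm. A picture is of the moment at which its call begins: read the wrist's pose just before it. camera_model takes no time and is no camera call.
A pose or a line that the arm cannot do raises bot.IKError and nothing moves.
- bot.hand_in(): hands the job in; it is judged then, once.
Trained networks look in the newest picture that a camera, given by its name, has taken for a name from the list of things; names that differ only in an ending like _2 or _b are one class to them, and where a whole thing is asked for, a point or a joint stands for the part that bears it (a point fixed in the world has none). Each returns a list of dicts, best first, with "score" (0 to 1); they miss things now and then, are a little off and sometimes report something else, mostly with a low value. They report only what shows in the picture. A call takes as long as a camera call. They do not tell look-alikes from the thing itself.
- bot.trace(camera, target): "mask" (384x512 bool, what is visible of it) and "point" ([column, row] in pixels, amid what is visible of it).
Readings, each from a call of its own:
- bot.current_time_s(): time.
- bot.current_q(): joint angles.
- bot.current_joint_velocities(): joint speeds.
- bot.current_tau(): joint torques, N m.
- bot.current_ee_pos(): TCP position.
- bot.current_tool_rot(): TCP orientation.
- bot.current_wrist_force(): force on the tool from outside, world axes, zero at the start.
- bot.current_torque(): the same for the moment, N m.
- bot.current_opening(): finger opening in mm.
- bot.current_gripper_force(): force on a finger pad.
Only numpy, scipy, OpenCV 4.12 (cv2) and the standard library are available. Lean on these libraries where they do the work, as an engineer would, in place of code of your own. Each camera call takes 0.05 s, during which the arm holds its last target. There are 200 camera calls.

## Working session

There is one attempt and no reset: what is moved stays moved. The work goes in short steps, each a Python script; the robot and the scene stay as the last script left them, time stands still between calls to the robot, and variables do not carry over. Pictures are saved under pics/ and viewed, at most 10 in all, crops included, and the job is handed in when it is done.

```bash
mkdir -p pics; ls; cat > h.py <<'E'
import numpy as np, cv2
from plant import bot
from scipy.spatial.transform import Rotation as R
def cam(n):
    m=bot.camera_model(n); A=np.array(m["attitude"],float)
    A=R.from_quat(A).as_matrix() if A.size==4 else A.reshape(3,3)
    return m,A,np.array(m["origin"],float)
def cloud(n,d):
    m,A,o=cam(n); v,u=np.mgrid[0:384,0:512]
    p=np.stack([(u-m["cx"])/m["fx"]*d,(v-m["cy"])/m["fy"]*d,d],-1)
    return p@A.T+o
E
python3 - <<'E'
from h import *
for n in("top","side"):
    p,d=bot.get_image(n); cv2.imwrite(f"pics/{n}.png",p[:,:,::-1]); np.savez(n,p=p,d=d)
    print(n,bot.camera_model(n))
    C=cloud(n,d)
    for t in("station","wedge","lens","mount_ring","spray","driver"):
        for r in bot.trace(n,t):
            q=C[r["mask"]&(d>0)]
            print(t,round(r["score"],2),np.round(r["point"]),np.median(q,0).round(),q[:,2].max().round(),r["mask"].sum())
print(bot.current_time_s())
E
```

```text
pics
top {'fx': 491.4811176539728, 'fy': 491.4811176539728, 'cx': 269.49546912885336, 'cy': 190.97571868722687, 'origin': array([519.30420524, -82.09651102, 893.56424257]), 'attitude': array([ 0.71087373, -0.70185394,  0.0355309 , -0.02823387])}
station 0.64 [335. 226.] [ 535. -202.   58.] 63.0 10760
wedge 0.63 [162. 232.] [523.  99.  10.] 20.0 923
wedge 0.58 [202. 116.] [737.  36.   9.] 22.0 955
wedge 0.55 [235. 188.] [603. -31.  10.] 21.0 919
lens 0.66 [388. 150.] [ 669. -291.   75.] 80.0 1289
mount_ring 0.71 [275. 118.] [ 724. -109.    9.] 14.0 286
mount_ring 0.36 [338. 226.] [ 535. -202.   58.] 63.0 10780
mount_ring 0.19 [237. 190.] [603. -32.  10.] 21.0 921
spray 0.53 [244. 254.] [487. -51.  81.] 126.0 355
driver 0.95 [404. 255.] [ 489. -334.   23.] 30.0 701
side {'fx': 382.0357480800301, 'fy': 382.0357480800301, 'cx': 259.55055254655144, 'cy': 188.99057229292694, 'origin': array([ 282.34756227, -470.34426647,  519.36131638]), 'attitude': array([ 0.85967183, -0.3214371 ,  0.14300978, -0.37039267])}
station 0.68 [268. 262.] [ 519. -229.   57.] 61.0 12888
wedge 0.9 [234. 190.] [603. -33.   9.] 18.0 629
wedge 0.7 [264. 147.] [737.  30.   8.] 18.0 496
wedge 0.55 [161. 179.] [521.  94.   8.] 122.0 513
lens 0.73 [376. 241.] [ 658. -307.   70.] 78.0 1922
mount_ring 0.78 [306. 194.] [ 716. -120.    7.] 11.0 343
spray 0.87 [182. 207.] [479. -60.  65.] 124.0 1025
driver 0.71 [309. 342.] [ 488. -343.   21.] 28.0 1411
driver 0.54 [181. 205.] [480. -59.  65.] 124.0 1077
0.7
```

```bash
python3 - <<'E'
import cv2
a=cv2.imread("pics/top.png")[80:300,120:440]
cv2.imwrite("pics/topc.png",cv2.resize(a,None,fx=2.5,fy=2.5,interpolation=cv2.INTER_CUBIC))
E
```

```text
(no output)
```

View pics/topc.png

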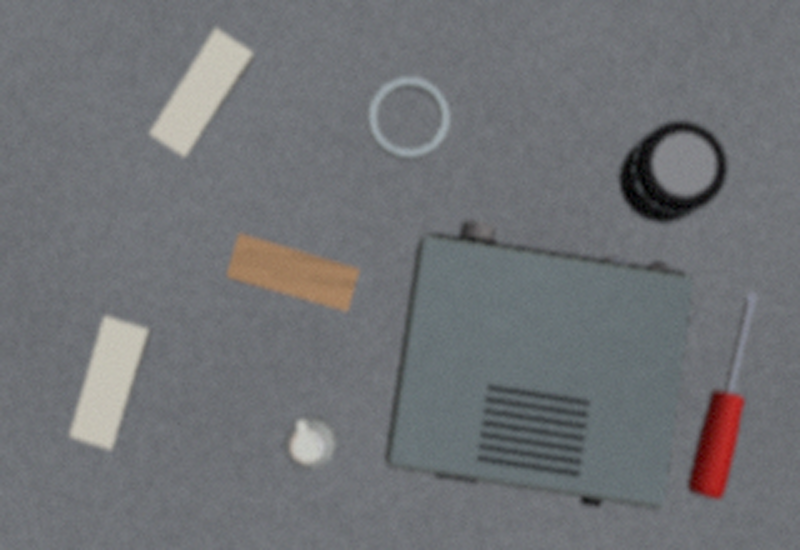

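Three wedge-shaped things show at full-picture pixels: brown wood-grained (235,188), cream (202,116) and cream (162,232). The brown one is the wooden wedge, and it points at the station's +y side by the front corner. The dial marks the front, at the top of the picture. Next I'll measure the poses and confirm the wedge in a crop.

```bash
cat > meas.py <<'E'
from h import *
def rect(P):
    return cv2.minAreaRect(P[:,:2].astype(np.float32))
def axes(r):
    b=cv2.boxPoints(r); e=[b[1]-b[0],b[2]-b[1]]; e.sort(key=np.linalg.norm)
    return [ (np.linalg.norm(x),np.degrees(np.arctan2(x[1],x[0]))) for x in e]
def wedge(n):
    p,d=bot.get_image(n); C=cloud(n,d); hsv=cv2.cvtColor(p,cv2.COLOR_RGB2HSV)
    m=(hsv[...,0]<22)&(hsv[...,0]>7)&(hsv[...,1]>70)&(d>0)&(C[...,2]<30)&(abs(C[...,1]+31)<110)&(abs(C[...,0]-600)<110)
    k,l,s,c=cv2.connectedComponentsWithStats(m.astype(np.uint8)); i=1+s[1:,4].argmax(); m=l==i
    return C[m],m,C,p
def station(n):
    p,d=bot.get_image(n); C=cloud(n,d)
    m=(C[...,2]>53)&(C[...,2]<64)&(d>0)&(abs(C[...,0]-535)<140)&(abs(C[...,1]+202)<140)
    m=cv2.morphologyEx(m.astype(np.uint8),cv2.MORPH_OPEN,np.ones((9,9)))
    k,l,s,c=cv2.connectedComponentsWithStats(m); m=l==1+s[1:,4].argmax()
    return C[m],m
E
python3 - <<'E'
from meas import *
for n in("top","side"):
    P,m,C,p=wedge(n); r=rect(P); print(n,"wedge",r,axes(r),len(P))
    A=np.c_[P[:,:2],np.ones(len(P))]; g=np.linalg.lstsq(A,P[:,2],rcond=None)[0]; print(" slope",g[:2], np.degrees(np.arctan2(-g[1],-g[0])))
    S,ms=station(n); r=rect(S); print(n,"station",r,axes(r),np.median(S[:,2]),len(S))
    y,x=np.where(m); c=p[y.min()-15:y.max()+15,x.min()-15:x.max()+30,::-1]
    c=cv2.resize(c,(400,300)); im=c if n=="top" else np.hstack([im,c])
    f=np.load(n+".npz"); 
cv2.imwrite("pics/w.png",im)
E
```

```text
top wedge ((602.7603149414062, -32.11046600341797), (89.27789306640625, 31.086650848388672), 74.61219787597656) [(np.float32(31.086687), np.float32(-15.387787)), (np.float32(89.277885), np.float32(74.61221))] 863
 slope [0.08102621 0.14872193] -118.58229267475542
top station ((535.4352416992188, -204.79444885253906), (190.43614196777344, 161.67926025390625), 81.9200439453125) [(np.float32(161.67923), np.float32(-8.079962)), (np.float32(190.43614), np.float32(81.920044))] 58.17432101001134 10374
side wedge ((604.1885375976562, -32.194725036621094), (88.11051940917969, 32.77543258666992), 75.4188232421875) [(np.float32(32.77548), np.float32(-14.58115)), (np.float32(88.110535), np.float32(75.418785))] 625
 slope [0.1181168  0.12810346] -132.67736444968247
side station ((535.6314697265625, -206.92984008789062), (190.16671752929688, 162.469970703125), 81.91415405273438) [(np.float32(162.46997), np.float32(-8.085844)), (np.float32(190.16669), np.float32(81.91415))] 57.61406960007747 10505
```

View pics/w.png

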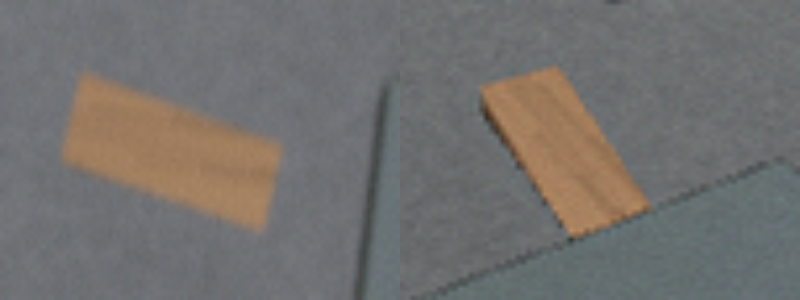

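The crop confirms the wedge: wood grain, thin end towards the housing. Measured in the station's frame, its toe is about 18 mm off to the rear of the spot and its heading is 7° off. I'll first square it up by pushing flat on its rear long side with closed fingers, then push the heel.

```bash
cat >> meas.py <<'E'
O=np.array([535.5,-205.9]); th=np.radians(-8.08)
ex=np.array([np.cos(th),np.sin(th)]); ey=np.array([-ex[1],ex[0]])
def W(x,y,z): return [*(O+x*ex+y*ey),z]
def S(p): q=np.asarray(p)[...,:2]-O; return np.stack([q@ex,q@ey],-1)
def down(yd):  # tool z down, y along yd
    y=np.array([*yd,0]); z=np.array([0,0,-1.]); return R.from_matrix(np.c_[np.cross(y,z),y,z])
def quat(yd,p):
    best=None
    for s in(1,-1):
        q=down(s*np.asarray(yd)).as_quat(); k=bot.inverse_kinematics(p,q)
        if k is not None:
            c=abs(np.array(k)-bot.current_q()).max()
            if best is None or c<best[0]: best=(c,q)
    return best[1]
def wrep(n):
    P=wedge(n)[0]; s=S(P); r=cv2.minAreaRect(s.astype(np.float32)); print(n,"wedge in station frame",np.round(cv2.boxPoints(r),1).tolist(),axes(r))
E
python3 - <<'E'
from meas import *
print(bot.camera_model("wrist")["tool_from_camera"])
bot.gripper_to(0)
yc=S([603.3-12*-.259*.67, -32.1+8*.966])[1]; print(S([605.4,-24.4]))
q=quat(ey,W(5,yc,120)); bot.move_to(W(5,yc,150),q)
print(bot.current_wrist_force())
print(bot.line_to(W(5,yc,4),v=120,guard=8), bot.current_ee_pos())
print(bot.line_to(W(27,yc,4),v=40,guard=8), S(bot.current_ee_pos()),bot.current_wrist_force())
bot.line_to(W(15,yc,4),v=60); bot.line_to(W(5,yc,150))
wrep("top"); wrep("side"); print(bot.current_time_s())
E
```

```text
[[-3.00437017e-04 -9.63535605e-01 -2.67579983e-01  6.79297352e+01]
 [ 9.99999454e-01 -2.16517536e-05 -1.04482635e-03 -4.75759738e-01]
 [ 1.00093382e-03 -2.67580150e-01  9.63535086e-01 -1.42794608e+02]
 [ 0.00000000e+00  0.00000000e+00  0.00000000e+00  1.00000000e+00]]
[ 43.69523876 189.52304902]
[ 0.97942625 -0.95271326 -0.31179345]
False [568.09573831 -19.08042486   4.98207825]
False [ 26.89078631 189.55644234] [-0.35112362  1.22310781  0.20352095]Traceback (most recent call last):
  File "<stdin>", line 10, in <module>
  File "meas.py", line 33, in wrep
    P=wedge(n)[0]; s=S(P); r=cv2.minAreaRect(s.astype(np.float32)); print(n,"wedge in station frame",np.round(cv2.boxPoints(r),1).tolist(),axes(r))
      ~~~~~^^^
  File "meas.py", line 10, in wedge
    k,l,s,c=cv2.connectedComponentsWithStats(m.astype(np.uint8)); i=1+s[1:,4].argmax(); m=l==i
                                                                      ~~~~~~~~~~~~~~^^
ValueError: attempt to get argmax of an empty sequence
```

```bash
python3 - <<'E'
from meas import *
p,d=bot.get_image("side"); wrep("side")
q=quat(ex,W(52,275,120)); bot.move_to(W(52,275,120),q)
for n in("side","top"):
    try: wrep(n)
    except Exception as e: print(n,e)
p=bot.get_image("side")[0]; t=bot.get_image("top")[0]
cv2.imwrite("pics/s2.png",cv2.resize(np.hstack([p,t])[:,:,::-1],(800,300)))
print(bot.current_time_s())
E
```

```text
side wedge in station frame [[37.20000076293945, 139.10000610351562], [69.80000305175781, 137.8000030517578], [73.5999984741211, 225.3000030517578], [41.0, 226.6999969482422]] [(np.float32(32.61256), np.float32(-2.438404)), (np.float32(87.62316), np.float32(87.56162))]
side wedge in station frame [[36.79999923706055, 139.39999389648438], [69.30000305175781, 137.6999969482422], [73.80000305175781, 225.5], [41.400001525878906, 227.1999969482422]] [(np.float32(32.46584), np.float32(-2.9462254)), (np.float32(87.96824), np.float32(87.053764))]
top wedge in station frame [[36.5, 139.1999969482422], [67.4000015258789, 137.5], [72.19999694824219, 226.39999389648438], [41.29999923706055, 228.10000610351562]] [(np.float32(31.009636), np.float32(-3.0945919)), (np.float32(89.04522), np.float32(86.905426))]
9.5
```

View pics/s2.png

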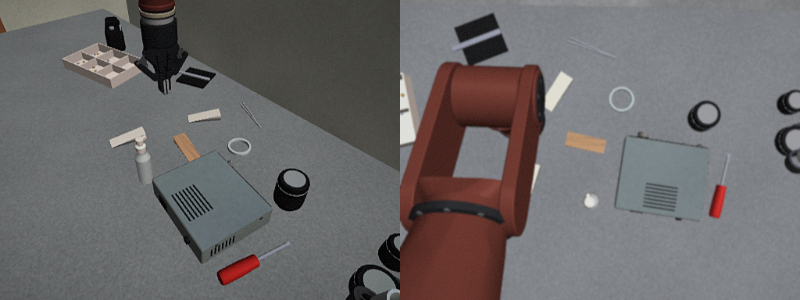

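Both views show the wedge squared up to within 3°, toe 2–3 mm from the marked spot, with nothing else disturbed. Now I push the heel.

```bash
python3 - <<'E'
from meas import *
X=55
bot.line_to(W(X,262,60)); print(bot.line_to(W(X,262,4),v=80,guard=8))
print(bot.line_to(W(X,180,4),v=50,guard=4), S(bot.current_ee_pos()),bot.current_wrist_force())
f0=bot.current_wrist_force()
print(bot.line_to(W(X,146,4),v=12,guard=6), S(bot.current_ee_pos()),bot.current_wrist_force()-f0)
print(bot.current_time_s())
try: wrep("side")
except Exception as e: print(e)
s,m=station("side"); print(rect(s),np.median(s[:,2]))
E
```

```text
False
False [ 54.97098156 180.23127717] [-0.82869528  0.85808317 -0.77254582]
True [ 54.54556975 159.07580319] [ 0.29208601 -0.67348642  0.27620528]
14.4583
side wedge in station frame [[40.5, 151.8000030517578], [40.79999923706055, 128.0], [73.30000305175781, 128.5], [72.9000015258789, 152.3000030517578]] [(np.float32(23.791191), np.float32(-89.14535)), (np.float32(32.463337), np.float32(0.8546542))]
((535.5294799804688, -207.448974609375), (190.03878784179688, 162.11277770996094), 81.80514526367188) 57.67914626465
```

```bash
python3 - <<'E'
from meas import *
print(S(bot.current_ee_pos()),bot.current_wrist_force())
y=S(bot.current_ee_pos())[1]
print(bot.line_to(W(55,y-6,4),v=6,guard=7), S(bot.current_ee_pos()),bot.current_wrist_force())
bot.pause(.2); print(bot.current_wrist_force(), S(bot.current_ee_pos()))
s,m=station("side"); print(rect(s),np.median(s[:,2]))
A=np.c_[s[:,:2],np.ones(len(s))]; print(np.degrees(np.linalg.lstsq(A,s[:,2],rcond=None)[0][:2]))
print(bot.current_time_s())
E
```

```text
[ 53.90844133 159.15429167] [-0.49197529  0.60991116 -0.10090441]
False [ 54.38081779 154.64557368] [ 1.25026111  4.89180671 -2.00222575]
[ 0.76143325  4.96348632 -3.04544463] [ 54.37861319 154.64461517]
((534.8187866210938, -210.54562377929688), (190.04209899902344, 161.84713745117188), 81.29376220703125) 57.72228204812876
[0.13975727 0.07647729]
16.0333
```

The wedge is jammed with a steady 5 N, heel near the computed stop, and the station has moved only about 3 mm. I'll back off, then press.

```bash
python3 - <<'E'
from meas import *
bot.line_to(W(55,175,6),v=60); bot.line_to(W(55,175,100))
bot.line_to(W(64,79,100)); bot.line_to(W(64,79,66),v=80)
bot.pause(.2); f0=bot.current_wrist_force()
print(bot.line_to(W(64,79,52),v=8,guard=7), bot.current_ee_pos(),bot.current_wrist_force()-f0)
z=bot.current_ee_pos()[2]
for k in range(10):
    bot.pause(.15); f=(bot.current_wrist_force()-f0)[2]; print(round(f,1),round(bot.current_ee_pos()[2],2))
    if f>6.0: break
    z=min(z,bot.current_ee_pos()[2])-.5; bot.line_to(W(64,79,z),v=8)
bot.pause(.5); print((bot.current_wrist_force()-f0),bot.current_ee_pos())
s,m=station("side"); print(rect(s),np.median(s[:,2]),bot.current_time_s())
E
```

```text
True [ 609.92665232 -136.68618586   58.07901715] [0.4776878  0.09475564 4.62653757]
5.1 58.08
6.5 58.06
[-0.97900756 -0.56113804  5.95697788] [ 610.0102739  -136.65956866   58.08183108]
((534.9854125976562, -210.22894287109375), (190.93539428710938, 162.0267791748047), 81.2809829711914) 57.659387319923155 21.1
```

It holds at 58.1 mm under 6 N, so it no longer rocks. I'll press a little firmer for margin, then retreat and check.

```bash
python3 - <<'E'
from meas import *
z=bot.current_ee_pos()[2]; f0=bot.current_wrist_force()
bot.line_to(W(64,79,z-1.2),v=8); bot.pause(.4); print(bot.current_wrist_force(),bot.current_ee_pos()[2])
bot.line_to(W(64,79,130),v=60); bot.move_to(W(64,290,200),bot.current_tool_rot()); bot.pause(.3)
for n in("side","top"):
    try:
        wrep(n); s,m=station(n); print(rect(s),np.median(s[:,2]))
        A=np.c_[s[:,:2],np.ones(len(s))]; print(np.degrees(np.linalg.lstsq(A,s[:,2],rcond=None)[0][:2]))
    except Exception as e: print(n,e)
p=bot.get_image("side")[0]; cv2.imwrite("pics/end.png",cv2.resize(p[150:340,120:420,::-1],None,fx=2.5,fy=2.5))
print(bot.current_time_s())
E
```

```text
[-2.23869614  0.95956347  8.42107388] 57.993449377074235
side wedge in station frame [[41.900001525878906, 142.89999389648438], [42.0, 125.19999694824219], [74.4000015258789, 125.4000015258789], [74.4000015258789, 143.10000610351562]] [(np.float32(17.768183), np.float32(-89.69806)), (np.float32(32.4582), np.float32(0.30193016))]
((534.6461791992188, -210.67172241210938), (190.32498168945312, 162.03955078125), 81.60130310058594) 57.636453298884504
[0.13028357 0.05704241]
top wedge in station frame [[42.20000076293945, 144.0], [42.400001525878906, 91.9000015258789], [73.0999984741211, 92.0], [72.9000015258789, 144.10000610351562]] [(np.float32(30.720865), np.float32(0.1772956)), (np.float32(52.12211), np.float32(-89.8227))]
((534.8580322265625, -207.99623107910156), (189.9122772216797, 161.696044921875), 81.09630584716797) 58.27214755460682
[-0.11529453  0.02997714]
24.5583
```

View pics/end.png

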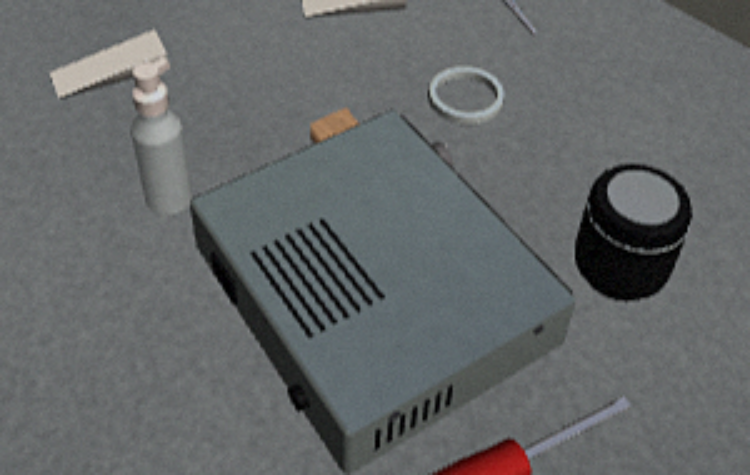

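The wedge stands 52 mm out of the housing, close to the expected 54. It is centred near the spot (x ≈ 57.5 against 55), the station is level and has moved about 3 mm, and the bystanders look undisturbed at pixels around (160,135), (467,95) and (633,230).

```bash
python3 -c "
from plant import bot
print(bot.hand_in())"
```

```text
the job is handed in; nothing more can be done
None
```

The job is handed in, with no verdict returned: the wooden wedge is jammed about 38 mm under the bare corner, the station stayed level and did not sink under an 8 N press there, it shifted about 3 mm, and the other things on the bench look undisturbed.

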